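# Seat a pipe stub in the V-blocks for tacking

### The job

Pull the drawer of the grey case well open, take out the steel pipe stub, and lower it into the pair of V-blocks so that it lies straight along the V, resting on both blocks and on both flanks, with about the same length sticking out at each end. Then press it down with about 20 N, without slamming it, and finish while still holding it pressed there for the welder, on both flanks about equally. Leave the other things on the table where they are.

Things in the scene. Friction and masses are not known exactly. Their poses are not given: they have to be found in the camera images.
- case: Fixed low grey steel drawer case, 230 mm deep, 250 mm wide, 90 mm high, standing on the table. Origin: under the middle of its front face, at table height. Its x axis points into the case (away from the opening side), y along its width, z up.
- drawer (a joint): How far the case's single drawer is pulled out, in m: 0 shut, 0.17 at its stop. It slides along the case's -x direction and stays where it is left; about 2 to 4 N move it. The pipe lies 70 mm behind the inner side of the drawer front and midway across it, so the drawer must be out about 150 mm for fingers to have room on both sides of the pipe. Drawer floor 18 mm above the table, side walls up to 52 mm, front up to 80 mm.
- drawer_handle (a point): Middle of the drawer's bar handle: a round steel bar 10 mm thick and 120 mm long, along the case's y axis, 50 mm in front of the drawer front (clear gap 45 mm) and 50 mm above the table; it can be pinched or hooked from above. Moves with the drawer.
- pipe_center (a point): Centre of the steel pipe stub: plain bare pipe, 38 mm outside diameter, 150 mm long, about 0.4 kg. Its y axis runs along the pipe. At the start it lies across the shut drawer, on the drawer floor (centre 37 mm above the table), along the case's y axis, kept from rolling by four small wooden chocks 10 mm high that stand 43 to 67 mm either side of the drawer's middle line; the middle is free for fingers.
- pipe: The same pipe stub; its origin is its centre.
- fixture: Fixed jig: base plate 100 x 170 mm, 10 mm thick, with two steel V-blocks in line, each 34 mm long, 70 mm wide and 57 mm high above the table, with a 74 mm wide free gap between them for fingers. Origin: under the middle of the plate, at table height. Its y axis runs along the V, x across it, z up. The V is 90 degrees, its bottom line 33 mm above the table, its mouth 48 mm wide.
- seat (a point): Where the pipe's centre lies when it is seated: above the middle of the jig, 59.9 mm above the table. Axes as the fixture's; the pipe's axis must lie along its y axis.
- flank_near: The V flank on the fixture's -x side (of both blocks). Does not move relative to the fixture.
- flank_far: The V flank on the fixture's +x side (of both blocks). Does not move relative to the fixture.
- collar: Bystander, loose: short steel pipe collar standing on end, 64 mm outside diameter, 45 mm high. Origin in the middle of its underside.
- wire_brush: Bystander, loose: wire brush lying flat. Origin in the middle of its underside.
- chip_hammer: Bystander, loose: hammer lying flat. Origin in the middle of its underside.
- spray_can: Bystander, loose: upright can, 60 mm diameter, 150 mm high. Origin in the middle of its underside.
- tape: Bystander, loose: tape measure case, 70 x 35 x 62 mm. Origin in the middle of its underside.
- flange: Bystander, loose: flat steel ring, 80 mm across, 14 mm thick, lying flat. Origin in the middle of its underside.
- angle_piece: Bystander, loose: piece of steel angle, 120 x 50 x 50 mm. Origin in the middle of its underside.
Not all that is in view belongs to the job. Leave any red or turquoise look-alike of the fixture alone.

How it is judged (in metres and radians):
On the way, in this order (a step that is already met when the one before it is completed fails the run):
1. the drawer is pulled out by more than 110 mm (value of joint drawer above 0.11 m), for 0.1 s.
2. the pipe is lifted out in the gripper (centre more than 75 mm above the table) (height (world z) of pipe_center above 0.075 m and contact force between the fingers and pipe above 1 N), for 0.2 s.
At the end, for the whole second after the job is handed in: Pipe still held pressed in the V: centre within 2.5 mm of the seat across and in height, 15 mm along; axis within 0.04 rad of the V; 5 to 45 N on each flank (weight alone gives 2 to 4 N); fingers on it with over 3 N; at rest; drawer out over 110 mm (x of pipe_center in the frame of seat between -0.0025 and 0.0025 m and z of pipe_center in the frame of seat between -0.0025 and 0.0025 m and y of pipe_center in the frame of seat between -0.015 and 0.015 m and angle between the y axis of pipe_center and the y axis of seat, either way round below 0.04 rad and contact force between pipe and flank_near between 5 and 45 N and contact force between pipe and flank_far between 5 and 45 N and contact force between the fingers and pipe above 3 N and linear speed of pipe below 0.01 m/s and value of joint drawer above 0.11 m); the arm keeps its last pose, push and grip.
It fails at once if the pipe is slammed or forced onto a flank with more than 100 N (contact force between pipe and flank_near above 100 N or contact force between pipe and flank_far above 100 N).
It fails at once if a bystander is moved by more than 30 mm (distance of any of collar, wire_brush, chip_hammer, spray_can, tape, flange, angle_piece from where it was at the start of the episode above 0.03 m).
It also fails if it takes over 67 s, if anything falls off the work surface, if the arm or the gripper's body presses on something with over 40 N, if the wrist force passes 120 N, or if a joint passes its speed limit or range.

### The arm

A 6-joint arm with a two-finger parallel gripper is mounted at the origin on the work surface. World frame = base frame: x ahead of the robot, y to its left, z up, the work surface at z = 0. Lengths are in m, angles in degrees, forces in N, time in s.
With the tool pointing down it reaches from about 0.3 to 0.825 m from the base axis. Payload 5.4 kg.
Tool frame: the origin (TCP) lies midway between the tips of the shut fingers; the grasp point (between the pads) lies 19 mm behind it (bot.tcp_to_grasp is the distance from the TCP to the grasp point, in m); z points along the fingers, y is the line along which they close (so a half turn about z gives the same grasp; the last joint's range is limited). The gripper opens to 92 mm and grips with 3 to 60 N. Pads are 20 mm wide; open, the fingers measure 128 mm over their backs; the gripper's body (75 mm by 189 mm) begins 69 mm behind the grasp point.
Start: joints at [57.118, 9.076, 91.501, -0, 79.423, -12.038], TCP at [0.205, 0.537, 0.215] pointing down, gripper open.
Joint ranges: [-166.64, 166.64], [-54.1, 131.32], [10.49, 154.53], [-73.88, 253.88], [9.74, 151.15], [-171.62, 171.62]. Speed limits (degrees/s): [147.25, 147.25, 180, 180, 180, 180].

### API

Orientations are given as a 3x3 rotation matrix whose columns are the frame's x, y, z axes.
In Python, from bench import bot, viewer, job gives the robot as it stands.
- The arm moves only by the tool send_rows, never from a script. Its argument "motion" is a list of rows, each a list of 3 entries, a list of its own where there are three numbers: the shift along the tool's x, y, z in mm, then the turn, a rotation vector about the tool's x, y, z in rad, then the gripper command: -1 is fully open, 1 is shut, values between are in proportion. A call has 1 to 12 rows; each row is the pose to reach, as a shift and turn from the pose commanded when the call began, along the tool's axes at that moment; what a row does not reach only later rows make up. A row lasts 1/8 s, in which the tool goes at most 62.5 mm and 10.7 degrees, less where a joint would pass 70% of its speed; a pose out of reach is approached as far as the arm can. A call with a gripper value outside its range is refused whole. The fingers move at their own pace and stop on an object; "squeeze" is the grip in N (left out, the last holds). Time passes only in rows, so rows that repeat a pose let the fingers close. It gives the time, the measured TCP pose, the force, the opening and the grip force at its end, in the units of the state.
- bot.get_obs(): the state, without advancing time (a new reading comes with each control period).
- viewer.camera(name): name is "scene" or "top" or "wrist"; returns (picture, depth): 384x512x3 uint8, blue, green, red; 384x512 float32, m along the optical axis (not along the pixel's ray), 0 where there is no reading.
- viewer.camera_params(name): a dict with "vfov" (degrees; the focal length in pixels is half the picture's height over the tangent of half this angle, whatever the lens; pixels are square), "cx", "cy" (the principal point, pixels), "k1" (the pictures are not rectified: a ray, as slopes to the right and down, at radius r is drawn at 1 + k1 r^2 times it, then the intrinsics apply), "eye" and "orientation" of the camera in the world. Camera axes: x right, y down, z forward; pixel columns grow to the right and rows downward; lengths in m; the calibration is good to about 2 mm. A picture is of the moment at which its call begins: read the wrist's pose just before it. camera_params takes no time and is no camera call; for the wrist camera it gives the pose at the moment of the call.
- job.hand_in(): hands the job in; it is judged then, once.
The state is a dict: "t": time; "qpos": joint angles; "qd": joint speeds; "tau": joint torques, N m; "tcp_pos": TCP position; "orientation": TCP orientation; "contact_force": force on the tool from outside, world axes, zero at the start; "moment": the same for the moment, N m; "grip_width": finger opening in m; "grasp_force": force on a finger pad.
Only numpy, scipy, OpenCV 4.12 (cv2) and the standard library are available. Lean on these libraries where they do the work, as an engineer would, in place of code of your own. Each camera call takes 0.05 s, during which the arm holds its last target. There are 200 camera calls.

## Working session

There is one attempt and no reset: what is moved stays moved. The work goes in short steps, Python scripts to look and compute and a tool call to move; the robot and the scene stay as the last step left them, time stands still between calls to the robot, and variables do not carry over. Pictures are saved under pics/ and viewed, at most 10 in all, crops included, and the job is handed in when it is done.

Besides the shell and the picture viewer there is one more tool, called after "Request:" as name(argument=value, ...), one argument or row to a line, values as JSON. send_rows: Moves the arm, as the interface text tells. Its arguments: {"type":"object","properties":{"motion":{"type":"array"},"squeeze":{"type":"number"}},"required":["motion"]}

```bash
mkdir -p pics; ls; cat > h.py <<'E'
import numpy as np, cv2
from bench import bot, viewer, job
def K(p):
    f=192/np.tan(np.radians(p['vfov'])/2); return np.array([[f,0,p['cx']],[0,f,p['cy']],[0,0,1.]])
def rays(p,uv):
    uv=np.asarray(uv,float).reshape(-1,2); k=K(p)
    d=(uv-[p['cx'],p['cy']])/k[0,0]; s=d.copy()
    for _ in range(20): s=d/(1+p['k1']*(s**2).sum(1,keepdims=True))
    return np.c_[s,np.ones(len(s))]@np.array(p['orientation']).T
def plane(p,uv,z):
    r=rays(p,uv); e=np.array(p['eye']); return e+r*((z-e[2])/r[:,2])[:,None]
def cloud(p,depth):
    v,u=np.mgrid[0:384,0:512]; r=rays(p,np.c_[u.ravel(),v.ravel()])
    P=np.array(p['eye'])+r*depth.ravel()[:,None]; P[depth.ravel()==0]=np.nan
    return P.reshape(384,512,3)
def grab(n,tag):
    p=viewer.camera_params(n); im,d=viewer.camera(n); np.savez(f'{tag}.npz',im=im,d=d); 
    import pickle; pickle.dump(p,open(f'{tag}.pkl','wb')); cv2.imwrite(f'pics/{tag}.png',im); return p,im,d
def load(tag):
    import pickle; z=np.load(f'{tag}.npz'); return pickle.load(open(f'{tag}.pkl','rb')),z['im'],z['d']
E
python3 - <<'E'
from h import *
o=bot.get_obs(); print(o['t'],o['tcp_pos'],o['orientation'],bot.tcp_to_grasp)
ims=[]
for n in('top','scene'):
    p,im,d=grab(n,n+'0'); print(n,p); ims.append(im)
E
```

```text
pics
0.0 [0.20427776 0.53681578 0.21363808] [[-9.34544600e-01  3.55844562e-01 -1.01908589e-03]
 [ 3.55845811e-01  9.34543329e-01 -1.58891057e-03]
 [ 3.86974735e-04 -1.84754524e-03 -9.99998218e-01]] 0.0187
top {'vfov': 45.0413343761903, 'cx': 260.9209896269759, 'cy': 182.00722411816645, 'k1': -0.12635044790745664, 'eye': array([0.36873226, 0.01347594, 1.64616708]), 'orientation': array([[ 0.02548737, -0.99589893,  0.08680849],
       [-0.99967434, -0.02528113,  0.00347453],
       [-0.00126567, -0.08686878, -0.99621896]])}
scene {'vfov': 48.61032725840802, 'cx': 252.18741896735025, 'cy': 182.9328796126252, 'k1': 0.023741745618085012, 'eye': array([ 1.29130428, -0.89317866,  1.03615755]), 'orientation': array([[ 0.74308994,  0.42550709, -0.51648917],
       [ 0.66916918, -0.46616757,  0.5787058 ],
       [ 0.00547292, -0.77564909, -0.63114066]])}
```

View pics/top0.png

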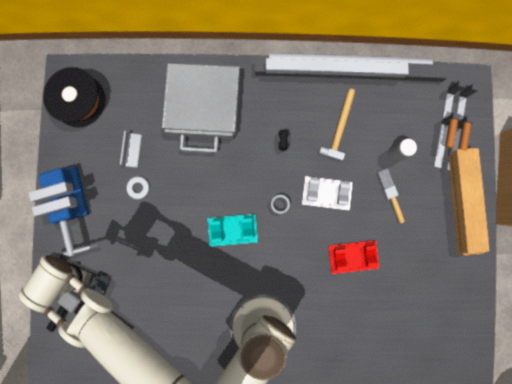

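View pics/scene0.png

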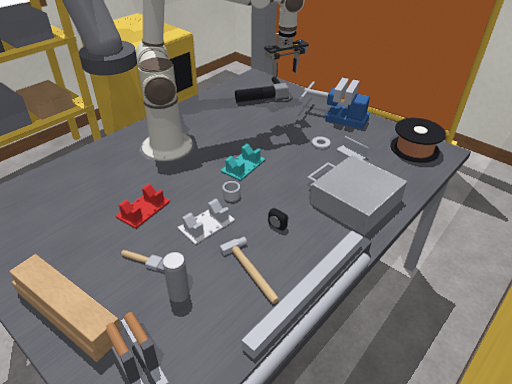

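Top view: the case is at (201,100) with its handle at (199,148). There are three jigs: turquoise (233,230), red (355,257) and plain steel white/grey (327,193). The unpainted one at (327,193) is the fixture, since the coloured two are the look-alikes. I'll confirm it in a crop and measure both.

```bash
python3 - <<'E'
from h import *
p,im,d=load('top0'); P=cloud(p,d)
a=cv2.resize(im[165:225,290:365],None,fx=7,fy=7,interpolation=cv2.INTER_CUBIC); s,si,_=load('scene0')
b=cv2.resize(si[190:250,170:245],None,fx=5,fy=5); b=cv2.copyMakeBorder(b,0,a.shape[0]-b.shape[0],0,0,cv2.BORDER_CONSTANT)
b=b[:, :275]
cv2.imwrite('pics/crop0.png',np.hstack([a,b]))
def rect(m,name,z=None):
    uv=np.argwhere(m)[:,::-1]
    q=P[m] if z is None else plane(p,uv,z)
    r=cv2.minAreaRect((q[:,:2]*1000).astype(np.float32)); print(name,len(q),r,'medz',np.nanmedian(P[m][:,2]))
Z=P[...,2]
v,u=np.mgrid[0:384,0:512]
box=lambda a,b,c,e:(u>a)&(u<b)&(v>c)&(v<e)
def big(m):
    n,l,st,_=cv2.connectedComponentsWithStats(m.astype(np.uint8)); return l==1+np.argmax(st[1:,4])
rect(big(box(150,255,55,142)&(Z>.075)&(Z<.11)),'case top',.09)
hm=box(170,230,138,160)&(Z>.03)&(Z<.075); print(Z[136:158:2,185:215:6].round(3))
rect(hm,'handle',.055)
g=im.min(2)
m=big(box(295,360,170,215)&(g>130)); rect(m,'fixture bright'); 
fm=box(295,360,170,215)&(Z>.04)&(Z<.07); rect(fm,'vblock tops',.057)
n,l,st,c=cv2.connectedComponentsWithStats(fm.astype(np.uint8))
for i in range(1,n):
    if st[i,4]>8: print(c[i],st[i,4],plane(p,c[i],.057))
fb=big(box(295,360,170,215)&((Z>.005)&(Z<.07))); rect(fb,'plate all')
E
```

```text
case top 4923 ((786.5497436523438, 235.27520751953125), (254.4109344482422, 247.50279235839844), 88.3667221069336) medz 0.08921897676197488
[[ 0.012  0.03   0.037  0.037  0.049]
 [-0.001 -0.009 -0.003 -0.     0.   ]
 [-0.003 -0.002 -0.001  0.007  0.001]
 [ 0.007  0.003  0.001  0.003  0.008]
 [-0.003 -0.002 -0.003 -0.006  0.001]
 [-0.001 -0.007 -0.001 -0.002 -0.003]
 [ 0.051  0.054 -0.     0.007  0.002]
 [ 0.05   0.056  0.045  0.052  0.064]
 [ 0.005 -0.005  0.008 -0.002  0.003]
 [   nan -0.     0.002  0.001  0.004]
 [ 0.003 -0.    -0.004 -0.001 -0.005]]
handle 161 ((631.3285522460938, 239.86354064941406), (42.371002197265625, 129.74624633789062), 1.262918472290039) medz 0.05349698016384585
fixture bright 1466 ((479.4661865234375, -216.70567321777344), (174.02577209472656, 109.7191162109375), 83.41218566894531) medz 0.010828752710503098
vblock tops 324 ((480.2198791503906, -214.7646484375), (144.61026000976562, 70.94341278076172), 84.03797912597656) medz 0.052924755127741085
[313.5        183.92105263] 76 [[ 0.50518746 -0.16242853  0.057     ]]
[344.75609756 187.3902439 ] 82 [[ 0.49589627 -0.2710251   0.057     ]]
[312.01234568 195.77777778] 81 [[ 0.46411884 -0.15795416  0.057     ]]
[343.25882353 199.96470588] 85 [[ 0.45229666 -0.26629627  0.057     ]]
plate all 1198 ((477.2145080566406, -218.0401153564453), (176.30760192871094, 103.32268524169922), 83.56903076171875) medz 0.013443420978366927
```

View pics/crop0.png

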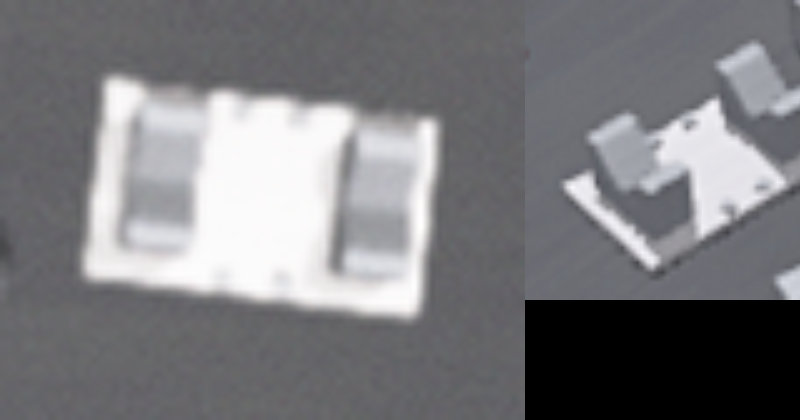

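The crop shows plain steel V-blocks on a white plate, with four block tops about 109 mm apart along the V. That fits the description, so this is the fixture. I'll move above the handle next.

```bash
cat >> h.py <<'E'
def step(pos,yaw):
    "pos: TCP target world; yaw: heading of tool y in deg, tool pointing down -> shift mm, rotvec (tool axes) from measured pose"
    from scipy.spatial.transform import Rotation as Ro
    o=bot.get_obs(); R=np.array(o['orientation']); a=np.radians(yaw)
    y=np.array([np.cos(a),np.sin(a),0]); z=np.array([0,0,-1.]); T=np.c_[np.cross(y,z),y,z]
    print('t',o['t'],'shift',(R.T@(np.array(pos)-o['tcp_pos'])*1000).round(1),'turn',Ro.from_matrix(R.T@T).as_rotvec().round(4),'F',np.round(o['contact_force'],1),'tcp',np.round(o['tcp_pos'],4))
E
python3 - <<'E'
from h import *
step([.62,.24,.22],-1.6)
p=viewer.camera_params('wrist'); o=bot.get_obs(); R=np.array(o['orientation']); print(R.T@(p['eye']-o['tcp_pos']),R.T@p['orientation'],p['vfov'],p['k1'])
E
```

```text
t 0.1 shift [-494.1 -129.5   -6.2] turn [-1.6000e-03  7.0000e-04  1.2349e+00] F [-0.3 -1.1  0.2] tcp [0.2043 0.5369 0.2137]
[ 0.07643166 -0.00136438 -0.17023808] [[ 6.35504757e-05 -9.62457283e-01 -2.71433186e-01]
 [ 9.99999998e-01  6.30008327e-05  1.07387949e-05]
 [ 6.76488544e-06 -2.71433186e-01  9.62457285e-01]] 69.40396710231235 -0.012344787739902907
```

Request:
send_rows(
  motion=[
    [[-60, -16, -1], [0, 0, 0.15], -0.13],
    [[-120, -32, -2], [0, 0, 0.31], -0.13],
    [[-180, -48, -3], [0, 0, 0.46], -0.13],
    [[-240, -64, -4], [0, 0, 0.62], -0.13],
    [[-300, -80, -5], [0, 0, 0.77], -0.13],
    [[-360, -95, -6], [0, 0, 0.93], -0.13],
    [[-420, -110, -6], [0, 0, 1.08], -0.13],
    [[-465, -122, -6], [0, 0, 1.235], -0.13],
    [[-494, -130, -6], [-0.0016, 0.0007, 1.235], -0.13],
    [[-494, -130, -6], [-0.0016, 0.0007, 1.235], -0.13],
  ],
)

```text
t: 1.35
tcp_pos: [0.6209, 0.2383, 0.2195]
orientation: [[0.031, 1.0, -0.0], [1.0, -0.031, 0.001], [0.001, -0.0, -1.0]]
contact_force: [-0.6, 0.7, -0.2]
grip_width: 0.0514
grasp_force: 0.0
```

```bash
python3 - <<'E'
from h import *
step([.62,.24,.22],-1.6)
p,im,d=grab('wrist','w1'); P=cloud(p,d); Z=P[...,2]
for lo,hi in((.04,.065),(.07,.1)):
    m=(Z>lo)&(Z<hi)&(abs(P[...,0]-.7)<.15)&(abs(P[...,1]-.24)<.2)
    q=P[m]; r=cv2.minAreaRect((q[:,:2]*1000).astype(np.float32)); print(lo,len(q),r, q[:,:2].min(0),q[:,:2].max(0),np.median(q,0))
print(bot.get_obs()['grip_width'])
E
```

```text
t 1.35 shift [ 1.6 -1.  -0.5] turn [-0.0004 -0.0009 -0.0029] F [-0.6  0.7 -0.2] tcp [0.6209 0.2383 0.2195]
0.04 1908 ((644.0712280273438, 244.92449951171875), (240.45242309570312, 68.88410186767578), 83.16288757324219) [0.61180352 0.12145837] [0.69086773 0.36115606] [0.63509601 0.25075259 0.05419657]
0.07 31789 ((757.5526123046875, 236.08749389648438), (249.38555908203125, 186.3964385986328), 89.55802917480469) [0.66347869 0.11202393] [0.84999869 0.36133738] [0.76234183 0.26585385 0.09022436]
0.051748879206496234
```

View pics/w1.png

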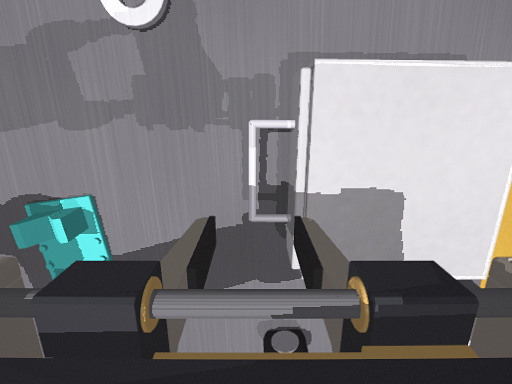

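The handle bar runs vertically from (252,122) to (253,220), between the fingers. The drawer front's edge is at about u=300.

```bash
python3 - <<'E'
from h import *
p,im,d=load('w1'); g=cv2.cvtColor(im,6).astype(int)
for v in (135,150,165,180,195,208):
    s=g[v,240:268]; us=np.where(s>s.min()+.5*(s.max()-s.min()))[0]+240; u=(us[0]+us[-1])/2; print(v,us[0],us[-1],plane(p,[u,v],.053)[0].round(4))
print('ends',plane(p,[[253,121],[254,220]],.05).round(4))
print('drawer front top',plane(p,[[303,75],[302,100],[297,225],[294,262]],.08).round(4), 'case front',plane(p,[[314,65],[311,150]],.09).round(4))
E
```

```text
135 249 255 [0.6193 0.2856 0.053 ]
150 249 255 [0.6187 0.2677 0.053 ]
165 249 255 [0.6181 0.2492 0.053 ]
180 249 255 [0.6174 0.2302 0.053 ]
195 240 255 [0.6111 0.2107 0.053 ]
208 240 258 [0.6123 0.1932 0.053 ]
ends [[0.621  0.3018 0.05  ]
 [0.6182 0.1752 0.05  ]]
drawer front top [[0.6748 0.3479 0.08  ]
 [0.6741 0.323  0.08  ]
 [0.6702 0.1793 0.08  ]
 [0.667  0.1293 0.08  ]] case front [[0.684  0.3558 0.09  ]
 [0.6829 0.2707 0.09  ]]
```

Request:
send_rows(
  motion=[
    [[0, -3, 45], [0, 0, 0], 0.13],
    [[0, -3, 95], [0, 0, 0], 0.13],
    [[0, -3, 140], [0, 0, 0], 0.13],
    [[0, -3, 170], [0, 0, 0], 0.13],
    [[0, -3, 187], [0, 0, 0], 0.13],
    [[0, -3, 187], [0, 0, 0], 0.13],
    [[0, -3, 187], [0, 0, 0], 0.6],
    [[0, -3, 187], [0, 0, 0], 1],
    [[0, -3, 187], [0, 0, 0], 1],
    [[0, -3, 187], [0, 0, 0], 1],
  ],
  squeeze=15,
)

```text
t: 2.65
tcp_pos: [0.6179, 0.2405, 0.0345]
orientation: [[0.028, 1.0, 0.002], [1.0, -0.028, 0.002], [0.002, 0.002, -1.0]]
contact_force: [-0.1, -0.3, 3.2]
grip_width: 0.0089
grasp_force: 15.0
```

Request:
send_rows(
  motion=[
    [[0, -8, 0], [0, 0, 0], 1],
    [[0, -24, 0], [0, 0, 0], 1],
    [[0, -42, 0], [0, 0, 0], 1],
    [[0, -60, 0], [0, 0, 0], 1],
    [[0, -78, 0], [0, 0, 0], 1],
    [[0, -96, 0], [0, 0, 0], 1],
    [[0, -114, 0], [0, 0, 0], 1],
    [[0, -132, 0], [0, 0, 0], 1],
    [[0, -148, 0], [0, 0, 0], 1],
    [[0, -158, 0], [0, 0, 0], 1],
    [[0, -162, 0], [0, 0, 0], 1],
    [[0, -162, 0], [0, 0, 0], 1],
  ],
)

```text
t: 4.15
tcp_pos: [0.4553, 0.2463, 0.0345]
orientation: [[0.028, 1.0, 0.002], [1.0, -0.028, 0.004], [0.004, 0.002, -1.0]]
contact_force: [-0.5, 4.8, 5.2]
grip_width: 0.0091
grasp_force: 15.0
```

Request:
send_rows(
  motion=[
    [[0, 0, 0], [0, 0, 0], 0.13],
    [[0, 0, 0], [0, 0, 0], 0.13],
    [[0, 0, 0], [0, 0, 0], 0.13],
    [[0, 0, -40], [0, 0, 0], 0.13],
    [[0, 0, -95], [0, 0, 0], 0.13],
    [[0, 0, -150], [0, 0, 0], -1],
    [[0, 40, -180], [0, 0, 0], -1],
    [[0, 95, -180], [0, 0, 0], -1],
    [[0, 125, -180], [0, 0, 0], -1],
    [[0, 125, -180], [0, 0, 0], -1],
  ],
)

```text
t: 5.4
tcp_pos: [0.5809, 0.2405, 0.2125]
orientation: [[0.029, 1.0, -0.001], [1.0, -0.029, 0.001], [0.001, -0.001, -1.0]]
contact_force: [-0.3, -0.7, 0.1]
grip_width: 0.0875
grasp_force: 0.0
```

```bash
python3 - <<'E'
from h import *
step([.585,.24,.22],-2)
p,im,d=grab('wrist','w2'); P=cloud(p,d); Z=P[...,2]
m=(Z>.045)&(Z<.062)&(abs(P[...,0]-.585)<.04)&(abs(P[...,1]-.24)<.1)
q=P[m]; r=cv2.minAreaRect((q[:,:2]*1000).astype(np.float32)); print(len(q),r,q.min(0),q.max(0),np.median(q,0))
E
```

```text
t 5.4 shift [-0.3  4.1 -7.5] turn [-0.0005 -0.0008  0.0055] F [-0.3 -0.7  0.1] tcp [0.5809 0.2405 0.2125]
3286 ((586.2653198242188, 238.2648468017578), (149.64617919921875, 34.955623626708984), 87.80178833007812) [0.56610521 0.16345837 0.04501348] [0.6057472  0.31338508 0.0579313 ] [0.58625214 0.24556987 0.05401942]
```

View pics/w2.png

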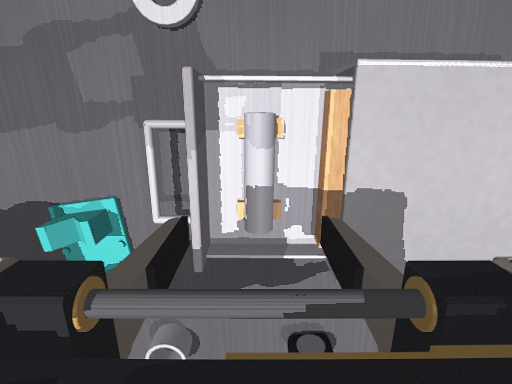

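The pipe lies from (260,112) to (259,232) between the wooden chocks. Its measured centre is (0.586, 0.238), and its length of 150 mm matches the description. I'll grasp it now.

```bash
python3 - <<'E'
from h import *
step([.5863,.2385,.0225],-2.1)
E
```

```text
t 5.45 shift [ -2.4   7.  190.1] turn [-0.0012 -0.0009  0.008 ] F [0.2 0.3 0.2] tcp [0.5796 0.2409 0.2126]
```

Request:
send_rows(
  motion=[
    [[-2, 6, 45], [0, 0, 0.008], -0.43],
    [[-2, 6, 95], [0, 0, 0.008], -0.43],
    [[-2, 6, 140], [0, 0, 0.008], -0.43],
    [[-2, 6, 170], [0, 0, 0.008], -0.43],
    [[-2, 6, 184], [0, 0, 0.008], -0.43],
    [[-2, 6, 189], [0, 0, 0.008], -0.43],
    [[-2, 6, 189], [0, 0, 0.008], -0.43],
    [[-2, 6, 189], [0, 0, 0.008], 0],
    [[-2, 6, 189], [0, 0, 0.008], 1],
    [[-2, 6, 189], [0, 0, 0.008], 1],
    [[-2, 6, 189], [0, 0, 0.008], 1],
    [[-2, 6, 189], [0, 0, 0.008], 1],
  ],
  squeeze=40,
)

```text
t: 6.95
tcp_pos: [0.5865, 0.2393, 0.025]
orientation: [[0.036, 0.999, 0.001], [0.999, -0.036, 0.001], [0.002, 0.001, -1.0]]
contact_force: [-1.3, 0.5, 2.7]
grip_width: 0.0373
grasp_force: 40.0
```

Request:
send_rows(
  motion=[
    [[0, 0, -5], [0, 0, 0], 1],
    [[0, 0, -20], [0, 0, 0], 1],
    [[0, 0, -45], [0, 0, 0], 1],
    [[0, 0, -75], [0, 0, 0], 1],
    [[0, 0, -110], [0, 0, 0], 1],
    [[0, 0, -145], [0, 0, 0], 1],
    [[0, 0, -175], [0, 0, 0], 1],
    [[0, 0, -195], [0, 0, 0], 1],
    [[0, 0, -195], [0, 0, 0], 1],
    [[0, 0, -195], [0, 0, 0], 1],
  ],
)

```text
t: 8.2
tcp_pos: [0.5851, 0.2388, 0.2179]
orientation: [[0.036, 0.999, -0.002], [0.999, -0.036, 0.001], [0.001, -0.002, -1.0]]
contact_force: [-0.2, 0.6, -4.7]
grip_width: 0.0373
grasp_force: 40.0
```

```bash
python3 - <<'E'
from h import *
print(bot.get_obs()['grip_width'],bot.get_obs()['moment'])
step([.36,-.25,.22],-6)
E
```

```text
0.037295162926177315 [-0.10720348  0.04875721  0.01935529]
t 8.2 shift [-496.6 -207.3   -2.1] turn [-0.002  -0.0006  0.0687] F [-0.2  0.6 -4.7] tcp [0.5851 0.2388 0.2179]
```

Request:
send_rows(
  motion=[
    [[-15, -6, 0], [0, 0, 0.002], 1],
    [[-55, -23, 0], [0, 0, 0.007], 1],
    [[-105, -44, 0], [0, 0, 0.015], 1],
    [[-155, -65, 0], [0, 0, 0.022], 1],
    [[-205, -86, 0], [0, 0, 0.03], 1],
    [[-255, -106, 0], [0, 0, 0.037], 1],
    [[-305, -127, 0], [0, 0, 0.044], 1],
    [[-355, -148, 0], [0, 0, 0.05], 1],
    [[-405, -169, 0], [0, 0, 0.057], 1],
    [[-450, -188, 0], [0, 0, 0.063], 1],
    [[-485, -202, 0], [-0.002, 0, 0.069], 1],
    [[-497, -207, 0], [-0.002, 0, 0.069], 1],
  ],
)

```text
t: 9.7
tcp_pos: [0.3593, -0.2514, 0.2178]
orientation: [[0.108, 0.994, 0.002], [0.994, -0.108, 0.002], [0.002, 0.001, -1.0]]
contact_force: [-0.5, 0.9, -3.5]
grip_width: 0.037
grasp_force: 40.0
```

Request:
send_rows(
  motion=[
    [[0, 0, 0], [0, 0, 0], 1],
    [[0, 0, 0], [0, 0, 0], 1],
  ],
)

```text
t: 9.95
tcp_pos: [0.3614, -0.2491, 0.2183]
orientation: [[0.104, 0.995, 0.003], [0.995, -0.104, 0.002], [0.003, 0.002, -1.0]]
contact_force: [0.5, 0.3, -4.2]
grip_width: 0.0371
grasp_force: 40.0
```

```bash
python3 - <<'E'
from h import *
step([.36,-.25,.22],-6)
p,im,d=grab('wrist','w3'); P=cloud(p,d); Z=P[...,2]
m=(Z>.052)&(Z<.063)&(abs(P[...,0]-.479)<.07)&(abs(P[...,1]+.215)<.1)
n,l,st,c=cv2.connectedComponentsWithStats(m.astype(np.uint8))
for i in range(1,n):
    if st[i,4]>60: print(c[i],st[i],plane(p,c[i],.057), cv2.minAreaRect((plane(p,np.argwhere(l==i)[:,::-1],.057)[:,:2]*1000).astype(np.float32)))
m=(Z>.004)&(Z<.016)&(abs(P[...,0]-.479)<.07)&(abs(P[...,1]+.215)<.1)&(im.min(2)>150)
print(cv2.minAreaRect((plane(p,np.argwhere(m)[:,::-1],.01)[:,:2]*1000).astype(np.float32)))
E
```

```text
t 9.95 shift [-1.1 -1.3 -1.7] turn [ 0.0024 -0.0025  0.0008] F [ 0.5  0.3 -4.2] tcp [ 0.3614 -0.2491  0.2183]
[329.34660422  91.96252927] [322  77  17  31 427] [[ 0.45632641 -0.1623675   0.057     ]] ((456.7559509277344, -162.66152954101562), (32.34807586669922, 16.69024658203125), 84.15869140625)
[376.32388664  91.93724696] [366  77  21  31 494] [[ 0.50967872 -0.16773104  0.057     ]] ((508.9982604980469, -167.9286346435547), (32.57424545288086, 19.649398803710938), 83.74883270263672)
[323.24929972 183.22408964] [317 170  15  28 357] [[ 0.44531733 -0.2688164   0.057     ]] ((445.2975158691406, -269.3957214355469), (34.71715545654297, 16.6031436920166), 83.17559051513672)
[366.99493671 183.51139241] [358 170  18  28 395] [[ 0.49941557 -0.27486597  0.057     ]] ((498.8973083496094, -275.036376953125), (34.62725830078125, 19.06399917602539), 84.14662170410156)
((478.1465148925781, -219.1389617919922), (167.8648223876953, 100.2639389038086), 84.1697769165039)
```

View pics/w3.png

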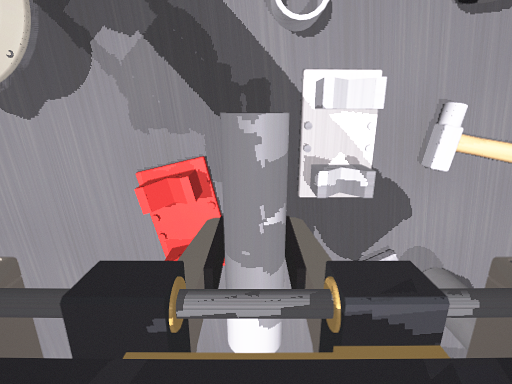

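The fixture is upright at (340,133), with its V lands at (329,92), (376,92), (323,183) and (367,183). Plate size measures 168x100 mm, which matches. The pipe is held centrally at u≈255. I'll check its tilt and its end in the hand.

```bash
python3 - <<'E'
from h import *
p,im,d=load('w3'); P=cloud(p,d)
R=np.array(bot.get_obs()['orientation']); t=np.array([.3608,-.2500,.2183])
Q=(P-t)@R*1000
m=np.zeros(d.shape,bool); m[118:250,232:278]=1
q=Q[m]; q=q[np.abs(q[:,1])<22]
for a in range(-40,80,12):
    s=q[(q[:,0]>a)&(q[:,0]<a+12)]
    if len(s)>30: 
        c=s[np.abs(s[:,1]-np.median(s[:,1]))<5]; print(a+6,len(s),'top z',np.median(c[:,2]).round(1),'y mid',((np.percentile(s[:,1],1)+np.percentile(s[:,1],99))/2).round(1))
print('end',plane(p,[[255,113]],.2183+.019-.0+.019)[0], (R.T@(plane(p,[[255,113]],.25)[0]-t)*1000).round(1))
step([.4779,-.2188,.150],-5.8)
E
```

```text
2 531 top z -30.9 y mid 0.2
14 929 top z -30.9 y mid 0.3
26 965 top z -30.8 y mid 0.2
38 1003 top z -30.8 y mid 0.2
50 1061 top z -30.7 y mid 0.2
62 1099 top z -30.8 y mid 0.3
74 456 top z -30.8 y mid 0.3
end [ 0.36889864 -0.17557138  0.2563    ] [ 74.9   0.5 -31.5]
t 10.0 shift [ 42.  112.4  68.8] turn [ 0.0025 -0.0022 -0.0022] F [-0.4  0.  -3.9] tcp [ 0.3615 -0.2491  0.2185]
```

Request:
send_rows(
  motion=[
    [[5, 13, 0], [0, 0, 0], 1],
    [[15, 40, 5], [0.001, -0.001, -0.002], 1],
    [[28, 75, 20], [0.002, -0.002, -0.002], 1],
    [[38, 102, 50], [0.002, -0.002, -0.002], 1],
    [[42, 112, 85], [0.002, -0.002, -0.002], 1],
    [[42, 112, 108], [0.002, -0.002, -0.002], 1],
    [[42, 112, 118], [0.002, -0.002, -0.002], 1],
    [[42, 112, 118], [0.002, -0.002, -0.002], 1],
    [[42, 112, 118], [0.002, -0.002, -0.002], 1],
    [[42, 112, 118], [0.002, -0.002, -0.002], 1],
  ],
)

```text
t: 11.25
tcp_pos: [0.4781, -0.2206, 0.1023]
orientation: [[0.103, 0.995, 0.003], [0.995, -0.103, -0.002], [-0.002, 0.003, -1.0]]
contact_force: [0.0, 0.6, -4.0]
grip_width: 0.0369
grasp_force: 40.0
```

```bash
python3 - <<'E'
from h import *
for i in range(1): step([.4779,-.2188,.0481],-5.8)
p,im,d=grab('wrist','w4'); P=cloud(p,d)
for n in ('top','scene'): grab(n,n+'4')
step([.4779,-.2188,.0481],-5.8)
pt,it,dt=load('top4'); ps,is_,ds=load('scene4')
a=cv2.resize(is_[180:245,165:250],None,fx=6,fy=6,interpolation=cv2.INTER_CUBIC)
b=cv2.resize(im,None,fx=.55,fy=.55); b=cv2.copyMakeBorder(b,0,max(0,a.shape[0]-b.shape[0]),0,0,cv2.BORDER_CONSTANT)
cv2.imwrite('pics/crop4.png',np.hstack([a,b])[:, :800])
E
```

```text
t 11.25 shift [ 1.9 -0.5 54.2] turn [ 0.0027  0.0017 -0.0019] F [ 0.   0.6 -4. ] tcp [ 0.4781 -0.2206  0.1023]
t 11.4 shift [ 1.6  0.  53.6] turn [ 0.0017  0.001  -0.002 ] F [-0.2  0.9 -4. ] tcp [ 0.4776 -0.2203  0.1017]
```

View pics/crop4.png

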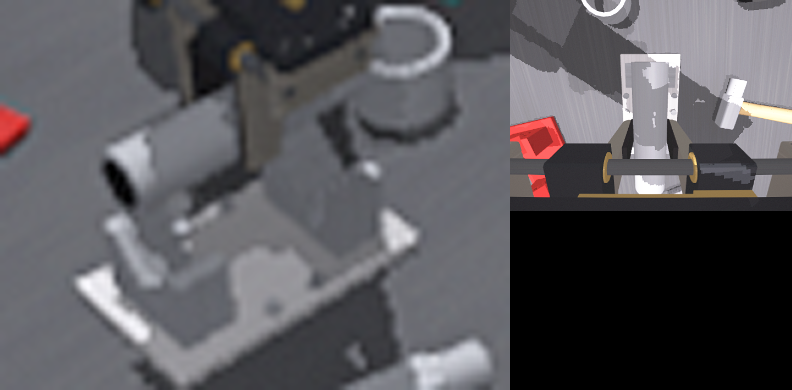

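The pipe hangs straight over the V: the crop shows it above both blocks at (130,170) to (320,130), with the wrist view in line. I'll descend and feel for contact.

Request:
send_rows(
  motion=[
    [[1, 0, 10], [0.002, 0.001, -0.002], 1],
    [[2, 0, 24], [0.002, 0.001, -0.002], 1],
    [[2, 0, 36], [0.002, 0.001, -0.002], 1],
    [[2, 0, 43], [0.002, 0.001, -0.002], 1],
    [[2, 0, 47], [0.002, 0.001, -0.002], 1],
    [[2, 0, 49], [0.002, 0.001, -0.002], 1],
    [[2, 0, 49], [0.002, 0.001, -0.002], 1],
    [[2, 0, 49], [0.002, 0.001, -0.002], 1],
  ],
)

```text
t: 12.4
tcp_pos: [0.4779, -0.2183, 0.0525]
orientation: [[0.101, 0.995, -0.001], [0.995, -0.101, 0.0], [0.0, -0.001, -1.0]]
contact_force: [-0.5, 0.9, -4.0]
grip_width: 0.0372
grasp_force: 40.0
```

Request:
send_rows(
  motion=[
    [[0, 0, 1], [0, 0, 0], 1],
    [[0, 0, 2], [0, 0, 0], 1],
    [[0, 0, 2], [0, 0, 0], 1],
  ],
)

```text
t: 12.78
tcp_pos: [0.4775, -0.218, 0.05]
orientation: [[0.101, 0.995, -0.001], [0.995, -0.101, 0.001], [0.001, -0.001, -1.0]]
contact_force: [0.4, -0.2, -3.4]
grip_width: 0.0372
grasp_force: 40.0
```

Request:
send_rows(
  motion=[
    [[0, 0, 0.5], [0, 0, 0], 1],
    [[0, 0, 1], [0, 0, 0], 1],
    [[0, 0, 1], [0, 0, 0], 1],
  ],
)

```text
t: 13.15
tcp_pos: [0.4777, -0.2181, 0.0491]
orientation: [[0.101, 0.995, -0.001], [0.995, -0.101, 0.001], [0.0, -0.001, -1.0]]
contact_force: [0.5, 0.4, -4.0]
grip_width: 0.0372
grasp_force: 40.0
```

Request:
send_rows(
  motion=[
    [[0, 0, 0.5], [0, 0, 0], 1],
    [[0, 0, 1], [0, 0, 0], 1],
    [[0, 0, 1], [0, 0, 0], 1],
  ],
)

```text
t: 13.52
tcp_pos: [0.4781, -0.2183, 0.0486]
orientation: [[0.101, 0.995, 0.0], [0.995, -0.101, 0.0], [0.0, -0.0, -1.0]]
contact_force: [2.0, 0.6, -1.0]
grip_width: 0.0371
grasp_force: 40.0
```

Request:
send_rows(
  motion=[
    [[0, 0.3, 0], [0, 0, 0], 1],
    [[0, 0.5, 0.3], [0, 0, 0], 1],
    [[0, 0.5, 0.5], [0, 0, 0], 1],
    [[0, 0.5, 0.5], [0, 0, 0], 1],
  ],
)

```text
t: 14.02
tcp_pos: [0.4786, -0.2184, 0.0481]
orientation: [[0.101, 0.995, -0.0], [0.995, -0.101, -0.0], [-0.0, -0.0, -1.0]]
contact_force: [1.8, 1.1, 2.6]
grip_width: 0.0373
grasp_force: 40.0
```

```bash
python3 - <<'E'
from h import *
o=bot.get_obs();R=np.array(o['orientation']);print(o['contact_force'].round(2),o['moment'].round(3),R.T@o['contact_force'])
E
```

```text
[1.84 1.05 2.58] [ 0.002 -0.167 -0.023] [ 1.23272522  1.72788736 -2.57954066]
```

Request:
send_rows(
  motion=[
    [[0, 0.2, 0], [0, 0, 0], 1],
    [[0, 0.3, 0.3], [0, 0, 0], 1],
    [[0, 0.3, 0.5], [0, 0, 0], 1],
    [[0, 0.3, 0.5], [0, 0, 0], 1],
    [[0, 0.3, 0.5], [0, 0, 0], 1],
  ],
)

```text
t: 14.65
tcp_pos: [0.4787, -0.2184, 0.0479]
orientation: [[0.101, 0.995, -0.001], [0.995, -0.101, 0.0], [0.0, -0.001, -1.0]]
contact_force: [-0.3, 0.6, 7.5]
grip_width: 0.0371
grasp_force: 40.0
```

Request:
send_rows(
  motion=[
    [[0, 0, 0.3], [0, 0, 0], 1],
    [[0, 0, 0.5], [0, 0, 0], 1],
    [[0, 0, 0.5], [0, 0, 0], 1],
    [[0, 0, 0.5], [0, 0, 0], 1],
  ],
)

```text
t: 15.15
tcp_pos: [0.4788, -0.2184, 0.0478]
orientation: [[0.101, 0.995, -0.001], [0.995, -0.101, 0.0], [0.0, -0.001, -1.0]]
contact_force: [-1.6, 2.7, 12.0]
grip_width: 0.0376
grasp_force: 40.0
```

Request:
send_rows(
  motion=[
    [[0, -0.1, 0.2], [0, 0, 0], 1],
    [[0, -0.2, 0.4], [0, 0, 0], 1],
    [[0, -0.2, 0.7], [0, 0, 0], 1],
    [[0, -0.2, 0.9], [0, 0, 0], 1],
    [[0, -0.2, 0.9], [0, 0, 0], 1],
    [[0, -0.2, 0.9], [0, 0, 0], 1],
  ],
)

```text
t: 15.9
tcp_pos: [0.4788, -0.2184, 0.0478]
orientation: [[0.101, 0.995, -0.001], [0.995, -0.101, 0.0], [0.0, -0.001, -1.0]]
contact_force: [-3.6, 4.3, 16.6]
grip_width: 0.0368
grasp_force: 40.0
```

Request:
send_rows(
  motion=[
    [[0, 0, 0], [0, 0, 0], 1],
    [[0, 0, 0], [0, 0, 0], 1],
    [[0, 0, 0], [0, 0, 0], 1],
    [[0, 0, 0], [0, 0, 0], 1],
  ],
)

```text
t: 16.4
tcp_pos: [0.4788, -0.2184, 0.0478]
orientation: [[0.101, 0.995, -0.001], [0.995, -0.101, 0.0], [0.0, -0.001, -1.0]]
contact_force: [-2.7, 2.8, 16.6]
grip_width: 0.0368
grasp_force: 40.0
```

```bash
python3 - <<'E'
from h import *
p,im,d=grab('wrist','w5'); P=cloud(p,d)
o=bot.get_obs();R=np.array(o['orientation']);print(o['t'],o['contact_force'].round(2),o['moment'].round(3),(R.T@o['contact_force']).round(1),o['tcp_pos'],o['qd'].round(2))
Q=(P-o['tcp_pos'])@R*1000
m=np.zeros(d.shape,bool); m[105:250,225:285]=1
q=Q[m&(P[...,2]>.062)]; q=q[np.abs(q[:,1])<22]
for a in range(0,80,12):
    s=q[(q[:,0]>a)&(q[:,0]<a+12)]
    if len(s)>30: print(a+6,len(s),'top z',np.median(s[np.abs(s[:,1])<5][:,2]).round(1),'y',((np.percentile(s[:,1],1)+np.percentile(s[:,1],99))/2).round(1))
pt,it,dt=grab('scene','s5')
a=cv2.resize(it[180:250,160:250],None,fx=6,fy=6,interpolation=cv2.INTER_CUBIC); cv2.imwrite('pics/crop5.png',a)
E
```

```text
16.45 [-3.32  4.28 16.86] [ 0.648  0.741 -0.136] [  3.9  -3.7 -16.9] [ 0.47882236 -0.21843441  0.0477745 ] [ 0.01  0.01 -0.05  0.04 -0.    0.  ]
6 1138 top z -30.9 y -0.3
18 1210 top z -30.9 y -0.3
30 1271 top z -30.9 y -0.3
42 1329 top z -30.9 y -0.3
54 1397 top z -30.9 y -0.3
66 1454 top z -30.8 y -0.3
78 333 top z -30.6 y -0.4
```

View pics/crop5.png

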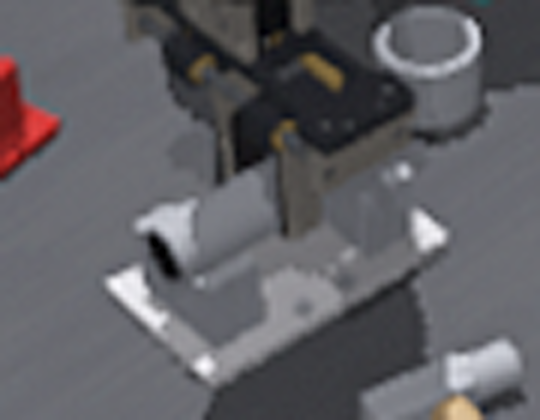

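Request:
send_rows(
  motion=[
    [[0.2, -0.2, 0], [0, 0, 0], 1],
    [[0.3, -0.4, 0.2], [0, 0, 0], 1],
    [[0.4, -0.4, 0.3], [0, 0, 0], 1],
    [[0.4, -0.4, 0.3], [0, 0, 0], 1],
    [[0.4, -0.4, 0.3], [0, 0, 0], 1],
    [[0.4, -0.4, 0.3], [0, 0, 0], 1],
  ],
)

```text
t: 17.25
tcp_pos: [0.4788, -0.2184, 0.0478]
orientation: [[0.101, 0.995, 0.0], [0.995, -0.101, -0.001], [-0.001, 0.0, -1.0]]
contact_force: [-3.8, 3.2, 16.1]
grip_width: 0.037
grasp_force: 40.0
```

Request:
send_rows(
  motion=[
    [[0, 0, 0], [0, 0, 0], 1],
    [[0, 0, 0], [0, 0, 0], 1],
    [[0, 0, 0], [0, 0, 0], 1],
    [[0, 0, 0], [0, 0, 0], 1],
  ],
)

```text
t: 17.75
tcp_pos: [0.4788, -0.2184, 0.0478]
orientation: [[0.101, 0.995, 0.0], [0.995, -0.101, -0.001], [-0.001, 0.0, -1.0]]
contact_force: [-3.0, 3.1, 17.1]
grip_width: 0.0371
grasp_force: 40.0
```

Request:
send_rows(
  motion=[
    [[0.2, -0.3, 0], [0, 0, 0], 1],
    [[0.4, -0.6, 0.2], [0, 0, 0], 1],
    [[0.5, -0.8, 0.3], [0, 0, 0], 1],
    [[0.5, -0.8, 0.3], [0, 0, 0], 1],
    [[0.5, -0.8, 0.3], [0, 0, 0], 1],
    [[0.5, -0.8, 0.3], [0, 0, 0], 1],
  ],
)

```text
t: 18.5
tcp_pos: [0.4788, -0.2184, 0.0478]
orientation: [[0.101, 0.995, 0.002], [0.995, -0.101, -0.002], [-0.002, 0.002, -1.0]]
contact_force: [-1.1, 2.1, 16.4]
grip_width: 0.037
grasp_force: 40.0
```

Request:
send_rows(
  motion=[
    [[0, 0, 0], [0, 0, 0], 1],
    [[0, 0, 0], [0, 0, 0], 1],
    [[0, 0, 0], [0, 0, 0], 1],
    [[0, 0, 0], [0, 0, 0], 1],
  ],
)

```text
t: 19.0
tcp_pos: [0.4788, -0.2184, 0.0478]
orientation: [[0.101, 0.995, 0.002], [0.995, -0.101, -0.002], [-0.002, 0.002, -1.0]]
contact_force: [-0.5, 1.4, 16.0]
grip_width: 0.0368
grasp_force: 40.0
```

Request:
send_rows(
  motion=[
    [[0, 0, 0.2], [0, 0, 0], 1],
    [[0, 0, 0.4], [0, 0, 0], 1],
    [[0, 0, 0.6], [0, 0, 0], 1],
    [[0, 0, 0.6], [0, 0, 0], 1],
    [[0, 0, 0.6], [0, 0, 0], 1],
    [[0, 0, 0.6], [0, 0, 0], 1],
    [[0, 0, 0.6], [0, 0, 0], 1],
    [[0, 0, 0.6], [0, 0, 0], 1],
  ],
)

```text
t: 20.0
tcp_pos: [0.4788, -0.2185, 0.0477]
orientation: [[0.101, 0.995, 0.002], [0.995, -0.101, -0.002], [-0.002, 0.002, -1.0]]
contact_force: [-2.2, 2.6, 20.7]
grip_width: 0.0374
grasp_force: 40.0
```

Request:
send_rows(
  motion=[
    [[0, 0, 0], [0, 0, 0], 1],
    [[0, 0, 0], [0, 0, 0], 1],
    [[0, 0, 0], [0, 0, 0], 1],
    [[0, 0, 0], [0, 0, 0], 1],
  ],
)

```text
t: 20.5
tcp_pos: [0.4788, -0.2184, 0.0477]
orientation: [[0.101, 0.995, 0.002], [0.995, -0.101, -0.002], [-0.002, 0.002, -1.0]]
contact_force: [-2.5, 2.3, 20.2]
grip_width: 0.0371
grasp_force: 40.0
```

```bash
python3 -c "
from h import *
print(job.hand_in())"
```

```text
the job is handed in; nothing more can be done
None
```

I handed the job in at about 20.5 s of the 67 s allowed, with the pipe lying straight in the V-blocks and held pressed with about 20 N. From the wrist force I estimate 15 N on the near flank and 19 N on the far one. I had pulled the drawer out about 160 mm and did not see any bystander touched. The hand-in gave no verdict.

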